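# Secure a tube rack on the shaker with its toggle clamp

### The job

Make the tube rack fast on the orbital shaker so that it can run. Push the rack along the platform, without lifting it, until its far end is fully home against the back stop, and only then push the blue clamp handle over, away from the rack and down, until it snaps past its dead point and stays locked with the rubber bumper pressing on the rack. Do not touch the two tubes in the rack, and leave everything else on the bench where it stands.

Things in the scene. Friction and masses are not known exactly. Their poses are not given: they have to be found in the camera images.
- shaker: Orbital shaker, fixed on the worktop: white housing, grey control panel towards the robot, aluminium platform 230 x 260 mm (x, y), top at z = 70 mm, front edge at x = -115 mm. Origin: centre of its underside; x points away from the robot, y left, z up. A rail and a stop frame the rack's place on its right part; a toggle clamp sits on its left part.
- rack_home (a point): On the platform top: where the rack's origin is when the rack is home (shaker frame 30, -75, 70 mm).
- back_stop (a point): Middle of the face of the grey back stop across the far end, a bar 70 mm long (along y), 12 to 46 mm above the platform; face at shaker x = 98 mm, looking to -x.
- side_rail (a point): Middle of the face of the grey rail along the rack's right side, a bar 190 mm long (along x), 12 to 46 mm above the platform; face at shaker y = -103 mm, looking to +y.
- tube_rack: Plastic tube rack 58 x 135 mm, 68 mm tall, 0.15 to 0.3 kg with tubes, loose on the platform (slides with 1 to 3 N). Origin: centre of its underside. Its y axis lies along the shaker's x within 0.04 rad, -y end to the back stop, +y end to the robot; end walls are plates, full height, at y = +-68 mm. Starts 25 to 50 mm short of the stop, 4 to 8 mm off the rail; the clamp closes that side gap.
- tube_cork: Glass tube with cork stopper, 18 mm across, 131 mm tall, standing loosely in a far hole of the rack (rack x = -14.5, y = -25 mm), its foot 39 mm above the rack's underside, its top about 240 mm above the worktop. Origin: centre of its foot.
- tube_blue: Glass tube with blue stopper, 18 mm across, 137 mm tall, standing loosely in the other far hole (rack x = +14.5, y = -25 mm), its foot 39 mm above the rack's underside, its top about 246 mm above the worktop. Origin: centre of its foot.
- clamp_handle (a joint): Angle of the clamp's handle, axis along the shaker's x. 0: open, upright, leaning 15 degrees towards the rack (-y), at rest. Grows as it swings away from the rack (+y) and down. Nearly free until the bumper meets the rack (0.3 to 0.6 rad), then up to about 4 N at the grip; let go, it springs back. Dead point at 1.40; beyond it the bumper's spring snaps it to its stop at 1.57 = locked, lying outwards 15 degrees above level.
- clamp_pivot (a point): Centre of the handle's pivot pin, at (30, 67.5, 107.5) mm in the shaker's frame. The handle is a straight bar from here: steel, then a round blue plastic grip 18 mm thick from 41 to 121 mm from the pivot.
- handle_grip (a point): Point on the centre line of the blue grip, 85 mm from the pivot; moves with the handle.
- clamp_bumper: Round black rubber bumper of the clamp, 21 mm across, on a spring of 4 N/mm at the end of the plunger, 37.5 mm above the platform; moves to -y as the handle closes. Open, its face stands 12 mm from the side of a rack that is home. Origin: on the plunger's axis, 62 mm behind its face.
- marker: Bystander, to be left where it is: red marker pen, 131 mm long, lying on the blue logbook. Origin: centre of its underside.
- erlenmeyer: Bystander, to be left where it is: conical glass flask, 68 mm across, 113 mm tall. Origin: centre of its underside.
- bottle_small: Bystander, to be left where it is: small bottle with red cap, 56 mm across, 109 mm tall. Origin: centre of its underside.
- bottle_medium: Bystander, to be left where it is: bottle with blue cap, 69 mm across, 150 mm tall. Origin: centre of its underside.
- label_tape: Bystander, to be left where it is: roll of yellow tape lying flat, 66 mm across, 19 mm tall. Origin: centre of its underside.
- petri_1: Bystander, to be left where it is: closed petri dish, 61 mm across, 15 mm tall, the lower of a stack of two. Origin: centre of its underside.
- petri_2: Bystander, to be left where it is: closed petri dish, 61 mm across, 15 mm tall, the upper of a stack of two. Origin: centre of its underside.
Not all that is in view belongs to the job. What is shaped like the tube_cork but yellow is not meant.

How it is judged:
By the outcome, as a careful person would: the job done as asked, in the order asked, and still so for the second after the job is handed in, with the robot touching nothing.
It also fails if it takes over 43 s, if anything falls off the work surface, if the arm or the gripper's body presses on something with over 40 N, if the wrist force passes 120 N, or if a joint passes its speed limit or range.

### The arm

A 6-joint arm with a two-finger parallel gripper is mounted at the origin on a cart in front of the work surface, level with it; the furniture and walls round the work are solid. World frame = base frame: x ahead of the robot, y to its left, z up, the work surface at z = 0. Lengths are in mm, angles in rad, forces in N, time in s.
With the tool pointing down it reaches from about 350 to 875 mm from the base axis. Payload 4.2 kg.
Tool frame: the origin (TCP) lies at the very end of the fingers, on their centre line; the grasp point (between the pads) lies 19 mm behind it (arm.grasp_offset is the distance from the TCP to the grasp point, in mm); z points along the fingers, y is the direction in which the jaws open and shut (so a half turn about z gives the same grasp; the last joint's range is limited). The gripper opens to 85 mm and grips with 20 to 120 N. Pads are 22 mm wide; open, the fingers measure 114 mm over their backs; the gripper's body (76 mm by 85 mm) begins 54 mm behind the grasp point. The pads swing forward as they close: fully open they stand 13 mm farther back than shut.
Start: joints at [1.479, 0.385, 0.008, 0, -1.194, -0.259], TCP at [214.748, 586.926, 231.312] pointing down, gripper open.
Joint ranges: [-3.14, 3.14], [-1.21, 2.06], [-1.07, 1.41], [-3.16, 2.05], [-2.99, -0.16], [-3.1, 3.1]. Speed limits (rad/s): [2.79, 2.79, 3.14, 3.14, 3.14, 3.14].

### API

Orientations are given as a unit quaternion [x, y, z, w].
In Python, from bench import arm gives the robot as it stands.
- The arm moves only by the tool arm_command, never from a script. Its argument "commands" is one flat list of numbers, 4 for each row, row after row: the shift along the tool's x, y, z in m, then the turn about the tool's z in degrees. In form: [tx, ty, tz, roll, tx, ty, tz, roll, ...]. A call has exactly 5 rows; each row shifts and turns the pose as measured when the row begins, along the tool's axes as they then stand; what a row does not reach is not made up. A row lasts 1/10 s, in which the tool goes at most 50 mm and 8.59 degrees, less where a joint would pass 70% of its speed; a pose out of reach is approached as far as the arm can. A call with a gripper value outside its range is refused whole. "jaw" is the opening, from 0 (shut) to 1 (fully open), set as the call begins (left out, the last holds). The fingers move at their own pace and stop on an object; the grip force is fixed at half the most. Time passes only in rows, so rows that do not move let the fingers close, or fill a call up. It gives the time, the measured TCP pose, the force and the opening at its end, in the units of the state.
- arm.read_state(): the state, without advancing time (a new reading comes with each control period).
- arm.get_image(name): name is "side" or "top" or "wrist"; returns the picture (420x560x3 uint8, red, green, blue); there is no depth.
- arm.camera_info(name): a dict with "camera_matrix" (3x3 intrinsics, pixels), "k1" (the pictures are not rectified: a ray, as slopes to the right and down, at radius r is drawn at 1 + k1 r^2 times it, then the intrinsics apply), "world_from_camera" (4x4, takes a point from camera to world coordinates). Camera axes: x right, y down, z forward; pixel columns grow to the right and rows downward; lengths in mm; the calibration is good to about 2 mm. A picture is of the moment at which its call begins: read the wrist's pose just before it. camera_info takes no time and is no camera call; for the wrist camera it gives the pose at the moment of the call.
- arm.job_done(): hands the job in, once; it reports no verdict.
Trained networks look in the newest picture that a camera, given by its name, has taken for a name from the list of things; names that differ only in an ending like _2 or _b are one class to them, and where a whole thing is asked for, a point or a joint stands for the part that bears it (a point fixed in the world has none). Each returns a list of dicts, best first, with "confidence" (0 to 1); they miss things now and then, are a little off and sometimes report something else, mostly with a low value. They report only what shows in the picture. A call takes as long as a camera call. They do not tell look-alikes from the thing itself.
- arm.regions_of(camera, target): "mask" (420x560 bool, what is visible of it).
- arm.place_of(camera, target): "centre" ([x, y, z] in mm, in the coordinates of the camera as it stood for that picture, good to about 4 mm: a listed point, or the origin of a listed thing).
The state is a dict: "clock": time; "joints": joint angles; "joint_vel": joint speeds; "joint_efforts": joint torques, N m; "position": TCP position; "ee_rot": TCP orientation; "contact_force": force on the tool from outside, world axes, zero at the start; "wrist_torque": the same for the moment, N m; "gripper_width": finger opening in mm.
Only numpy, scipy, OpenCV 4.12 (cv2) and the standard library are available. Lean on these libraries where they do the work, as an engineer would, in place of code of your own. Each camera call takes 0.05 s, during which the arm holds its last target.

## Working session

There is one attempt and no reset: what is moved stays moved. The work goes in short steps, Python scripts to look and compute and a tool call to move; the robot and the scene stay as the last step left them, time stands still between calls to the robot, and variables do not carry over. Pictures are saved under pics/ and viewed, and the job is handed in when it is done.

Besides the shell and the picture viewer there is one more tool, called after ">>>" in YAML: its name, and indented under it one key for each argument. arm_command: Moves the arm, as the interface text tells. Its arguments: {"type":"object","properties":{"commands":{"type":"array"},"jaw":{"type":"number"}},"required":["commands"]}

```bash
mkdir -p pics; ls; python3 - <<'E'
from bench import arm
import cv2, numpy as np
s=arm.read_state(); print(s)
for n in ("side","top"):
    im=arm.get_image(n); cv2.imwrite(f"pics/{n}0.png",im[:,:,::-1])
    for t in ("tube_rack","shaker","clamp_pivot","handle_grip","rack_home","back_stop","tube_cork","tube_blue"):
        i=arm.camera_info(n); W=np.array(i["world_from_camera"])
        for d in arm.place_of(n,t)[:2]:
            print(n,t,round(d["confidence"],2),np.round(W@np.r_[d["centre"],1],1)[:3])
    print(i)
print(arm.read_state()["clock"])
E
```

```text
pics
{'clock': 0.0, 'joints': array([ 1.47859124e+00,  3.85560509e-01,  6.63381063e-03, -5.26049853e-04,
       -1.19400009e+00, -2.58606390e-01]), 'joint_vel': array([-0.00064717,  0.00171709,  0.0006191 ,  0.00014246,  0.00048831,
       -0.00082714]), 'joint_efforts': array([ 6.99020711e-05, -3.92286122e+01,  1.88390923e+01,  4.18574363e+00,
       -4.76931775e-03,  3.93904344e-06]), 'position': array([214.55784367, 586.39552831, 230.21830987]), 'ee_rot': array([ 9.84638289e-01, -1.74603109e-01, -1.55098592e-04,  1.08186362e-03]), 'contact_force': array([-0.20001084, -1.16950849,  0.13778092]), 'wrist_torque': array([-0.02584199, -0.00469567,  0.00253613]), 'gripper_width': 85.31323187960285}
side tube_rack 0.64 [546.9  51.9  70.9]
side shaker 0.98 [556.3 117.3   1.7]
side clamp_pivot 0.75 [598.8 179.9 107. ]
side handle_grip 0.51 [591.2 160.6 188.5]
side back_stop 0.69 [646.   40.1 100. ]
side tube_cork 0.86 [ 435.2 -112.     2.3]
side tube_cork 0.77 [573.8  32.6 107. ]
side tube_blue 0.52 [575.8  60.7 103.9]
{'camera_matrix': array([[468.12436614,   0.        , 281.34133058],
  
[... 826 characters left out ...]
.5  31.1 109.5]
top tube_cork 0.62 [483.7 306.3   1.5]
top tube_blue 0.67 [648.4  31.6  99.2]
top tube_blue 0.63 [574.7  60.3 111.4]
{'camera_matrix': array([[495.07636978,   0.        , 282.86106548],
       [  0.        , 495.07636978, 207.12807867],
       [  0.        ,   0.        ,   1.        ]]), 'k1': 0.045816050577049516, 'world_from_camera': array([[-1.03332752e-02, -9.93768412e-01,  1.10984534e-01,
         4.22686619e+02],
       [-9.99934688e-01,  9.72730890e-03, -6.00000664e-03,
         2.04020175e+02],
       [ 4.88303622e-03, -1.11039285e-01, -9.93804021e-01,
         1.68895014e+03],
       [ 0.00000000e+00,  0.00000000e+00,  0.00000000e+00,
         1.00000000e+00]])}
0.9
```

View pics/side0.png

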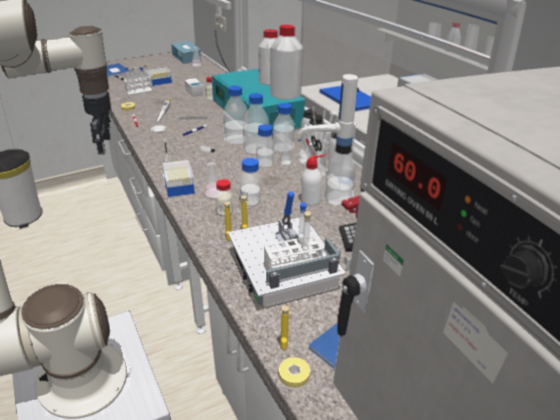

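View pics/top0.png

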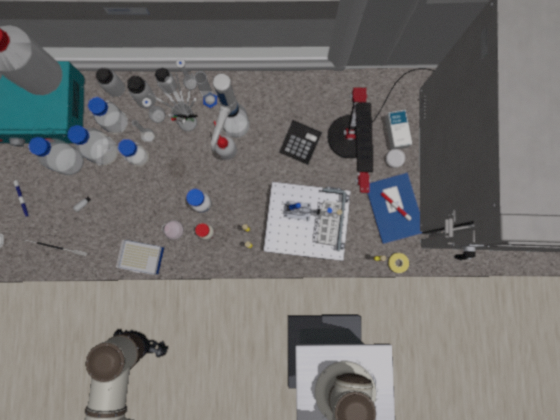

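```bash
cat > h.py <<'E'
import numpy as np, cv2
def proj(i,P):
    W=np.array(i["world_from_camera"]); K=np.array(i["camera_matrix"])
    P=np.atleast_2d(P).astype(float); c=(P-W[:3,3])@W[:3,:3]
    s=c[:,:2]/c[:,2:]; r2=(s**2).sum(1,keepdims=True); s=s*(1+i["k1"]*r2)
    return s@K[:2,:2].T+K[:2,2]
def sw(pose,p):  # shaker->world
    x,y,a=pose; p=np.atleast_2d(p).astype(float); c,s=np.cos(a),np.sin(a)
    return np.c_[x+c*p[:,0]-s*p[:,1], y+s*p[:,0]+c*p[:,1], p[:,2]]
def fit(src,dst,w=None):
    w=np.ones(len(src)) if w is None else np.array(w,float); w=w/w.sum()
    src=np.array(src,float)[:,:2];dst=np.array(dst,float)[:,:2]
    a=src-w@src;b=dst-w@dst
    th=np.arctan2((w*(a[:,0]*b[:,1]-a[:,1]*b[:,0])).sum(),(w*(a*b).sum(1)).sum())
    R=np.array([[np.cos(th),-np.sin(th)],[np.sin(th),np.cos(th)]])
    t=w@dst-R@(w@src)
    print("res",np.round(dst-(src@R.T+t),1).tolist())
    return t[0],t[1],th
def outline(pose):
    L=[]
    L.append(sw(pose,[[-115,-130,70],[115,-130,70],[115,130,70],[-115,130,70],[-115,-130,70]]))
    L.append(sw(pose,[[98,-110,116],[98,-40,116]]))
    L.append(sw(pose,[[-67,-103,116],[123,-103,116]]))
    L.append(sw(pose,[[30,67.5,107.5],[30,67.5-31.3,107.5+116.9]]))
    return L
def draw(im,i,pose,x0,y0,x1,y1,sc,extra=[]):
    v=cv2.resize(im[y0:y1,x0:x1,::-1],None,fx=sc,fy=sc,interpolation=cv2.INTER_CUBIC)
    for k,l in enumerate(outline(pose)+extra):
        p=((proj(i,l)-[x0,y0]+.5)*sc).astype(int)
        cv2.polylines(v,[p.reshape(-1,1,2)],False,[(0,0,255),(0,255,0),(255,0,0),(0,255,255)][k%4],1)
    return v
E
python3 - <<'E'
from h import *
src=[[0,0],[30,67.5],[98,-75],[30,-75]]
p=fit(src,[[555.7,117.7],[598,180.6],[647.3,37.3],[581.5,36.7]]); print(p)
from bench import arm
for n,b in (("top",(250,170,370,270)),("side",(220,180,360,310))):
    i=arm.camera_info(n); im=cv2.imread(f"pics/{n}0.png")[:,:,::-1]
    cv2.imwrite(f"pics/{n}0z.png",draw(im,i,p,*b,5))
    v=cv2.resize(im[b[1]:b[3],b[0]:b[2],::-1],None,fx=4,fy=4,interpolation=cv2.INTER_CUBIC)
    cv2.imwrite(f"pics/{n}0zz.png",v)
print(arm.camera_info("wrist")["world_from_camera"])
E
```

```text
res [[-2.6, 0.2], [3.2, -1.1], [-1.2, 4.1], [0.7, -3.2]]
(np.float64(558.3382525336779), np.float64(117.47457147948946), np.float64(-0.09823402488302405))
[[-3.43528235e-01 -8.90646592e-01 -2.97887562e-01  2.92473469e+02]
 [-9.39141300e-01  3.26262786e-01  1.07546332e-01  5.58821820e+02]
 [ 1.40385186e-03  3.16703713e-01 -9.48523477e-01  3.73481297e+02]
 [ 0.00000000e+00  0.00000000e+00  0.00000000e+00  1.00000000e+00]]
```

View pics/top0z.png

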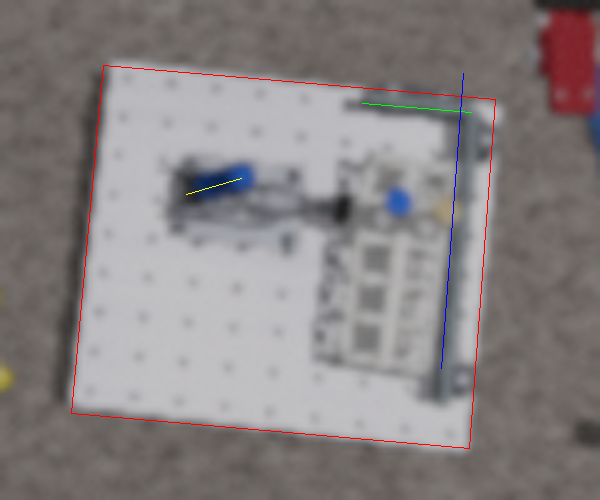

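View pics/side0z.png

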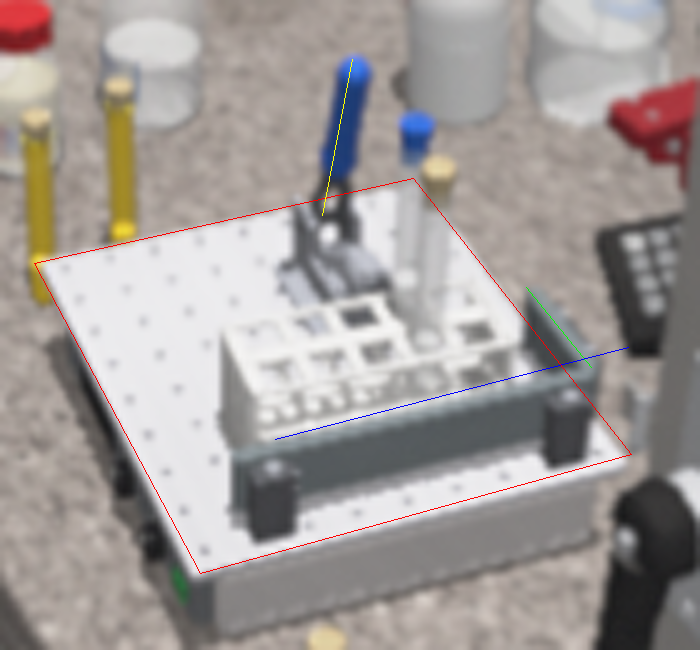

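>>> arm_command:
  commands: [0.038,0.029,-0.011,0,0.038,0.029,-0.011,0,0.038,0.029,-0.011,0,0.038,0.029,-0.011,0,0.038,0.029,-0.011,0]

```text
clock: 1.4
position: [343.9, 384.0, 284.6]
ee_rot: [0.985, -0.17, 0.0, 0.002]
contact_force: [0.6, 0.3, 0.6]
gripper_width: 85.3
```

>>> arm_command:
  commands: [0.038,0.029,-0.011,0,0.038,0.029,-0.011,0,0.038,0.029,-0.011,0,0.038,0.029,-0.011,0,0.038,0.029,-0.011,0]

```text
clock: 1.9
position: [475.0, 179.2, 343.5]
ee_rot: [0.986, -0.169, 0.002, 0.0]
contact_force: [1.5, 0.6, -0.1]
gripper_width: 85.3
```

>>> arm_command:
  commands: [0.035,0.026,0,0,0.03,0.021,0,0,0.02,0.015,0,-7,0,0,0,-7.2,0,0,0,0]
  jaw: 0.15

```text
clock: 2.4
position: [539.4, 82.7, 346.7]
ee_rot: [0.999, -0.046, 0.004, -0.001]
contact_force: [-0.3, -1.0, 0.1]
gripper_width: 13.4
```

```bash
python3 - <<'E'
from h import *
from bench import arm
s=arm.read_state(); print(s["position"],s["ee_rot"],s["gripper_width"],s["contact_force"])
n="wrist"; i=arm.camera_info(n); W=np.array(i["world_from_camera"]); print(i["camera_matrix"][0],i["k1"])
im=arm.get_image(n); np.save("w1.npy",im); import pickle; pickle.dump(i,open("w1.pkl","wb"))
p=(558.3,117.5,-0.098)
cv2.imwrite("pics/w1.png",draw(im,i,p,0,0,560,420,1.4))
for t in ("tube_rack","shaker","clamp_pivot","handle_grip","back_stop","side_rail","rack_home","tube_cork","tube_blue"):
    for d in arm.place_of(n,t)[:2]:
        print(t,round(d["confidence"],2),np.round(W@np.r_[d["centre"],1],1)[:3])
print(arm.read_state()["clock"])
E
```

```text
[539.393578    82.74821062 346.71623529] [ 9.98932912e-01 -4.59801141e-02  4.30964978e-03 -5.40973636e-04] 13.404938271620157 [-0.26418286 -0.98259622  0.08694222]
[332.23289186   0.         279.97587885] -0.06703969419359446
tube_rack 0.71 [551.4  49.7  71.9]
shaker 0.83 [5.609e+02 1.210e+02 5.000e-01]
shaker 0.52 [ 610.1 -183.8   14.1]
clamp_pivot 0.66 [600.6 182.7 109.8]
handle_grip 0.56 [592.9 162.7 190. ]
back_stop 0.57 [648.3  34.5 100. ]
back_stop 0.56 [ 609.3 -184.1   13.8]
side_rail 0.9 [554.5  17.   98.2]
tube_cork 0.97 [ 431.8 -115.3    0.6]
tube_cork 0.63 [567.2  31.5 111.8]
tube_blue 0.95 [578.7  59.7 106. ]
2.9
```

View pics/w1.png

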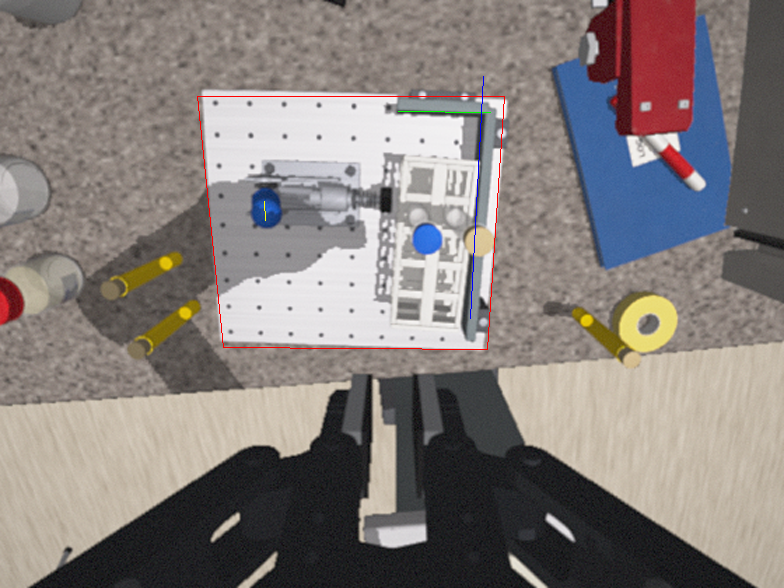

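```bash
python3 - <<'E'
from h import *
import pickle
from bench import arm
i=pickle.load(open("w1.pkl","rb")); im=np.load("w1.npy")
p=(560,118.5,-0.098)
def rack(x,y,a=0):
    c,s=np.cos(a),np.sin(a)
    q=np.array([[-68,-29],[68,-29],[68,29],[-68,29],[-68,-29]])@np.array([[c,s],[-s,c]])+[x,y]
    return q
ex=[sw(p,np.c_[rack(-9,-69),np.full(5,138)])]
cv2.imwrite("pics/w1z.png",draw(im,i,p,135,55,375,255,3.3,ex))
i=arm.camera_info("top"); im=cv2.imread("pics/top0.png")[:,:,::-1]
cv2.imwrite("pics/t1z.png",draw(im,i,p,250,170,370,270,6,ex))
E
```

```text
(no output)
```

View pics/w1z.png

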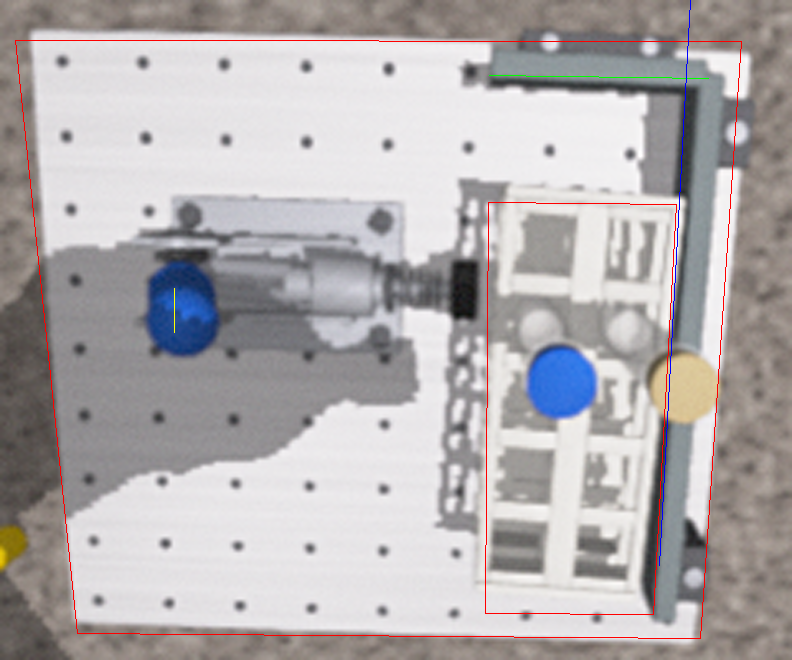

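View pics/t1z.png

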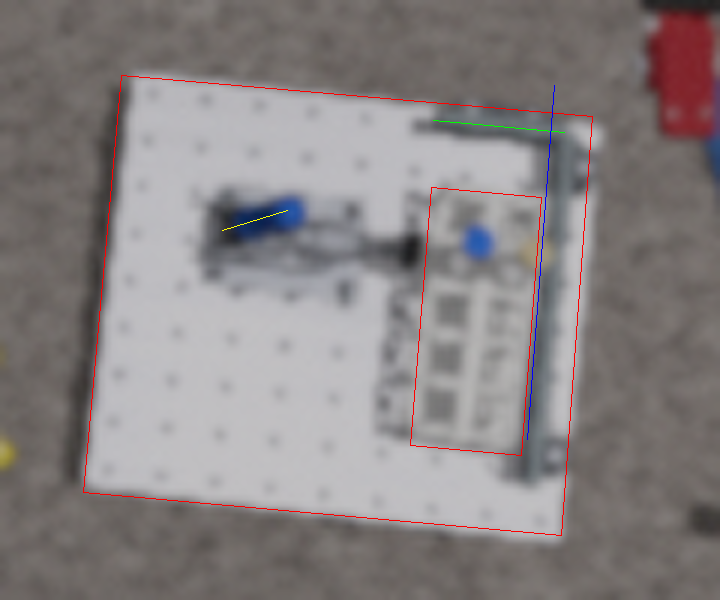

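```bash
cat >> h.py <<'E'
def unproj(i,px,z):
    W=np.array(i["world_from_camera"]); K=np.array(i["camera_matrix"])
    d=(np.atleast_2d(px).astype(float)-K[:2,2])/np.array([K[0,0],K[1,1]])
    s=d.copy()
    for _ in range(20): s=d/(1+i["k1"]*(s**2).sum(1,keepdims=True))
    r=np.c_[s,np.ones(len(s))]@W[:3,:3].T
    t=(z-W[2,3])/r[:,2:]
    return W[:3,3]+t*r
def ws(pose,P):
    x,y,a=pose; d=np.array(P)[:,:2]-[x,y]; c,s=np.cos(a),np.sin(a)
    return np.c_[c*d[:,0]+s*d[:,1], -s*d[:,0]+c*d[:,1]]
E
python3 - <<'E'
from h import *
import pickle
i=pickle.load(open("w1.pkl","rb"))
f=lambda q:np.array(q)/3.3+[135,55]-.5
C=unproj(i,f([[31,31],[750,50],[700,640],[77,632]]),70)
p=fit([[115,130],[115,-130],[-115,-130],[-115,130]],C); print(p)
R=unproj(i,f([[476,588],[636,592],[683,200],[507,186]]),138)
print(R.round(1)); print(ws(p,R).round(1))
print("rail near/far edge",ws(p,unproj(i,f([[640,600],[688,80],[500,88]]),116)).round(1))
E
```

```text
res [[0.7, -1.8], [-0.6, 1.0], [1.4, 0.2], [-1.5, 0.6]]
(np.float64(559.8334778194027), np.float64(116.19876965747736), np.float64(-0.11574376094799238))
[[489.   88.6 138. ]
 [482.5  34.1 138. ]
 [610.4  13.1 138. ]
 [619.3  66.9 138. ]]
[[-67.1 -35.6]
 [-67.3 -90.5]
 [ 62.1 -96.6]
 [ 64.8 -42.1]]
rail near/far edge [[-78.7 -95.7]
 [ 99.1 -99.5]
 [ 94.9 -39.5]]
```

```bash
python3 - <<'E'
from bench import arm
print(arm.read_state()["joints"].round(3))
E
```

```text
[ 0.454  0.183  0.012  0.003 -1.391  1.027]
```

>>> arm_command:
  commands: [-0.045,0.017,0,0,-0.042,0.016,0,0,0,0,0,8.5,0,0,0,8.5,0,0,0,8.5]

```text
clock: 3.4
position: [445.6, 58.9, 343.2]
ee_rot: [0.963, -0.269, 0.002, 0.0]
contact_force: [-0.3, -0.2, 0.5]
gripper_width: 12.8
```

>>> arm_command:
  commands: [0,0,0,8.5,0,0,0,8.5,0,0,0,8.5,0,0,0,8.5,0,0,0,8.5]

```text
clock: 3.9
position: [444.7, 59.4, 344.2]
ee_rot: [0.798, -0.603, 0.002, -0.002]
contact_force: [-0.3, 0.2, 0.4]
gripper_width: 12.8
```

>>> arm_command:
  commands: [0,0,0,8.5,0,0,0,8.5,0,0,0,8.5,0,0,0,8.5,0,0,0,8.5]

```text
clock: 4.4
position: [444.3, 60.1, 344.8]
ee_rot: [-0.521, 0.853, -0.002, 0.003]
contact_force: [0.6, -1.3, 0.8]
gripper_width: 12.4
```

>>> arm_command:
  commands: [0,0,0,8.5,0,0,0,8.5,0,0,0,8.5,0,0,0,8.5,0,0,0,8.5]

```text
clock: 4.9
position: [443.8, 60.7, 345.4]
ee_rot: [-0.172, 0.985, -0.0, 0.004]
contact_force: [-0.4, 0.1, -0.1]
gripper_width: 12.7
```

>>> arm_command:
  commands: [0,0,0,8.5,0,0,0,8.5,0,0,0.03,8.5,0,0,0.048,0,0,0,0.048,0]

```text
clock: 5.4
position: [450.5, 63.7, 224.6]
ee_rot: [0.053, 0.999, 0.005, 0.014]
contact_force: [0.3, 1.6, -0.5]
gripper_width: 12.5
```

```bash
python3 - <<'E'
from h import *
from bench import arm
s=arm.read_state(); print(s["position"],s["ee_rot"],s["joints"].round(2))
n="wrist"; i=arm.camera_info(n); im=arm.get_image(n)
cv2.imwrite("pics/w2.png",draw(im,i,(559.8,116.3,-.108),0,0,560,420,1.4))
E
```

```text
[450.50013393  63.68890696 224.62102509] [0.05250128 0.99850126 0.00549904 0.01444364] [ 0.5   0.08 -0.42  0.01 -1.04 -2.18]
```

View pics/w2.png

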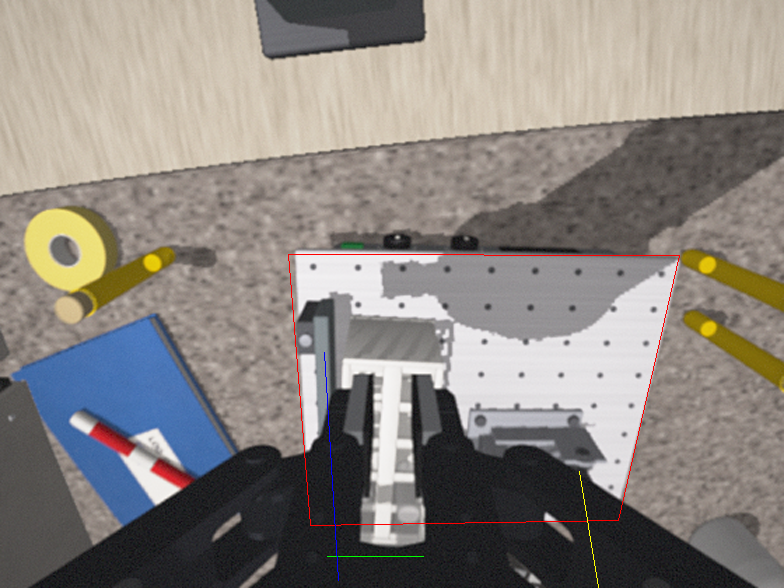

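>>> arm_command:
  commands: [0,-0.002,0.045,0,0,-0.002,0.045,0,0,0,0.025,0,0,0,0.01,0,0,0,0,0]

```text
clock: 5.95
position: [448.8, 59.6, 94.8]
ee_rot: [0.052, 0.999, 0.002, 0.007]
contact_force: [-0.2, -0.9, 0.8]
gripper_width: 13.0
```

>>> arm_command:
  commands: [-0.008,0,0,0,-0.007,0,0,0,-0.005,0,0,0,-0.004,0,0,0,-0.004,0,0,0]

```text
clock: 6.45
position: [482.4, 58.2, 101.2]
ee_rot: [0.052, 0.999, 0.004, 0.012]
contact_force: [-1.0, 0.3, -0.5]
gripper_width: 12.6
```

>>> arm_command:
  commands: [-0.004,0,0,0,-0.004,0,0,0,-0.004,0,0,0,-0.004,0,0,0,-0.004,0,0,0]

```text
clock: 6.95
position: [502.8, 55.5, 101.5]
ee_rot: [0.052, 0.999, 0.004, 0.01]
contact_force: [-10.3, 5.4, 6.5]
gripper_width: 12.9
```

```bash
cat > look.py <<'E'
import sys
from h import *
from bench import arm
tag=sys.argv[1]
s=arm.read_state(); print(s["clock"],s["position"].round(1),s["ee_rot"].round(3),s["contact_force"].round(1))
P=(559.8,116.3,-.108)
print("tcp shaker",ws(P,[s["position"]]).round(1))
for n,b,sc in (("wrist",(0,0,560,420),1.4),("side",(220,180,360,310),4.5),("top",(250,170,370,270),6)):
    if n in sys.argv[2:]:
        i=arm.camera_info(n); im=arm.get_image(n); np.save(f"{n}_{tag}.npy",im)
        x0,y0,x1,y1=b
        cv2.imwrite(f"pics/{n}_{tag}.png",cv2.resize(im[y0:y1,x0:x1,::-1],None,fx=sc,fy=sc,interpolation=cv2.INTER_CUBIC))
E
python3 look.py a wrist side
```

```text
6.95 [502.8  55.5 101.5] [0.052 0.999 0.004 0.01 ] [-10.3   5.4   6.5]
tcp shaker [[-50.1 -66.6]]
```

View pics/wrist_a.png

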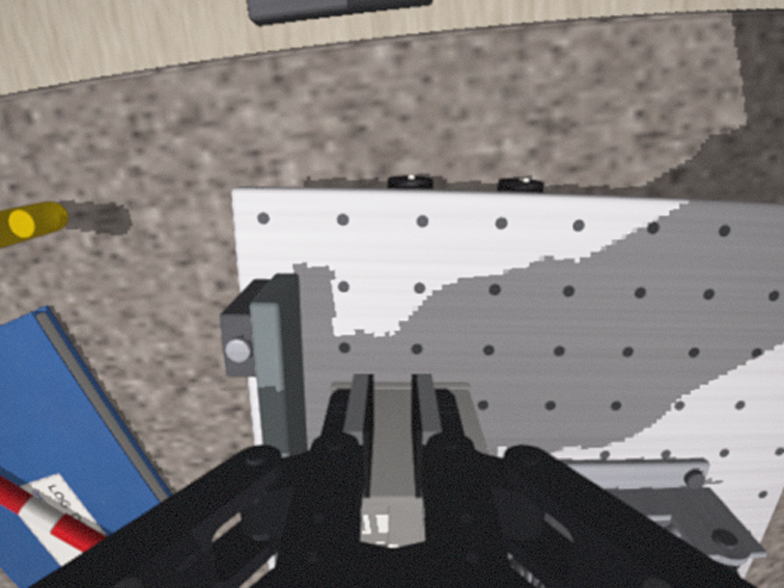

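View pics/side_a.png

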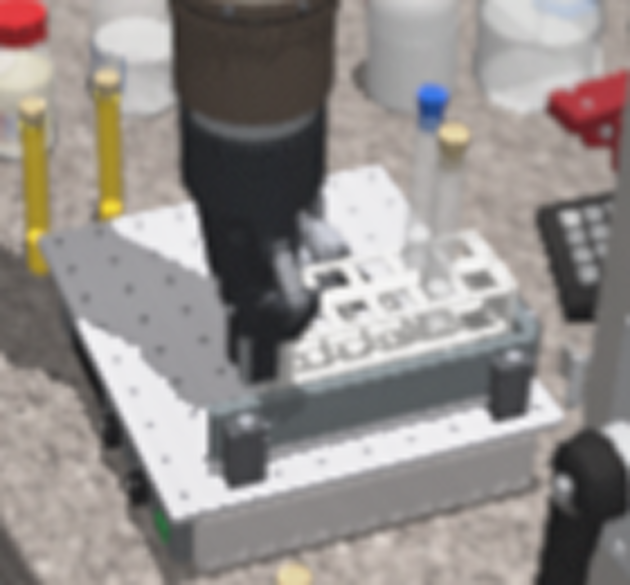

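>>> arm_command:
  commands: [-0.003,0,0,0,-0.003,0,0,0,-0.003,0,0,0,-0.003,0,0,0,-0.002,0,0,0]

```text
clock: 7.55
position: [501.9, 53.4, 99.8]
ee_rot: [0.054, 0.999, 0.001, -0.006]
contact_force: [-7.0, 3.5, 4.9]
gripper_width: 13.2
```

>>> arm_command:
  commands: [0.006,0,0,0,0.015,0,0,0,0.02,0,-0.02,0,0,0,-0.045,0,0,0,-0.045,0]

```text
clock: 8.05
position: [459.5, 56.8, 208.0]
ee_rot: [0.054, 0.999, -0.001, -0.008]
contact_force: [1.2, 0.4, 0.5]
gripper_width: 12.9
```

```bash
python3 look.py b wrist side top
```

```text
8.05 [459.5  56.8 208. ] [ 0.054  0.999 -0.001 -0.008] [1.2 0.4 0.5]
tcp shaker [[-93.3 -69.9]]
```

View pics/top_b.png

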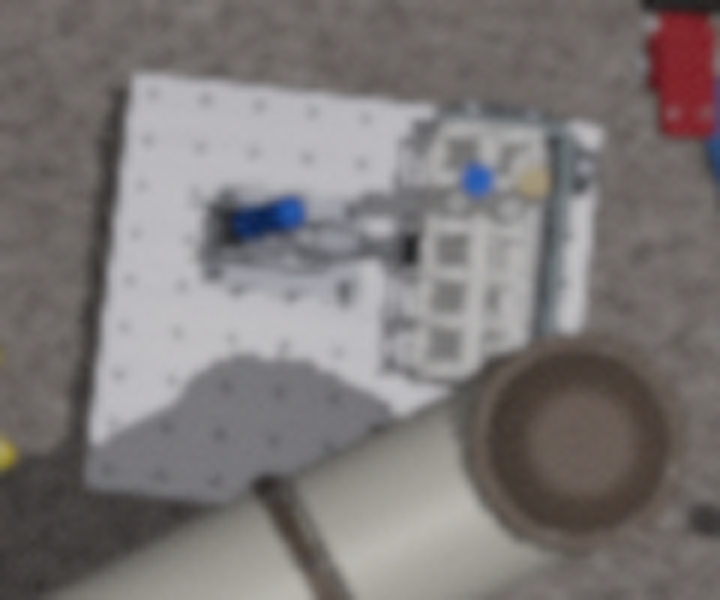

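View pics/side_b.png

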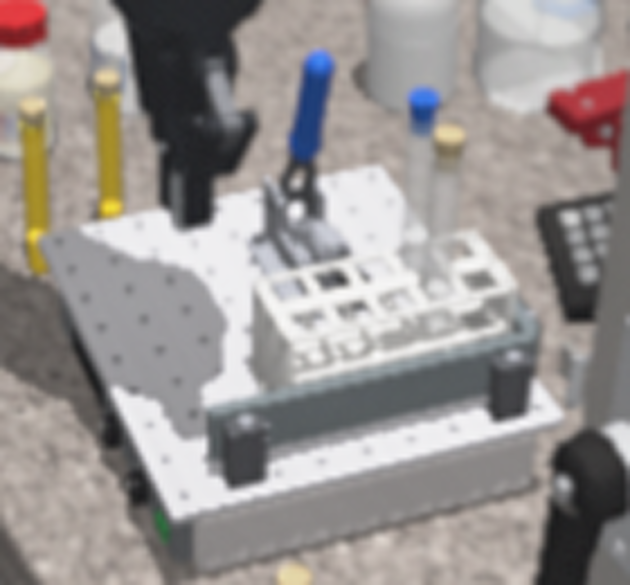

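View pics/wrist_b.png

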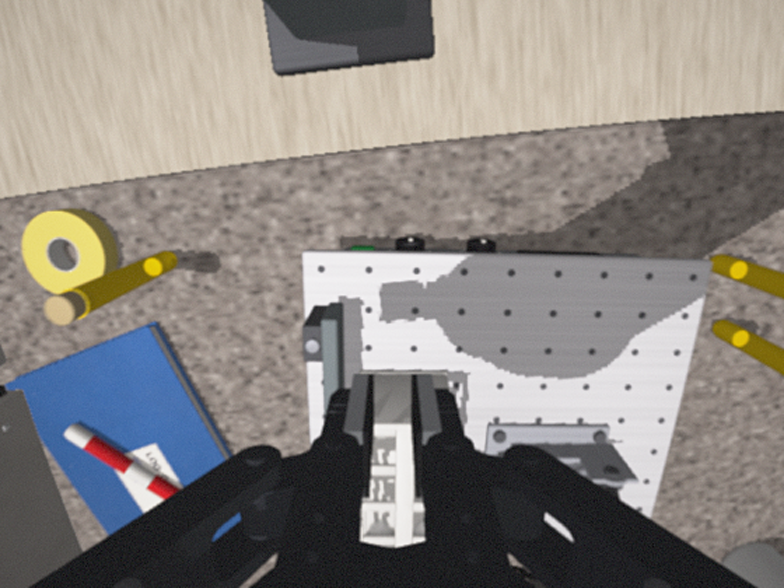

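>>> arm_command:
  commands: [0,0,-0.048,0,0,0,-0.048,0,-0.03,0.018,0,0,-0.04,0.022,0,0,-0.03,0.018,0,0]
  jaw: 0

```text
clock: 8.7
position: [568.0, 103.4, 305.8]
ee_rot: [0.055, 0.999, 0.002, -0.003]
contact_force: [0.9, -0.2, 0.2]
gripper_width: 0.1
```

```bash
python3 look.py c wrist side
```

```text
8.7 [568.  103.4 305.8] [ 0.055  0.999  0.002 -0.003] [ 0.9 -0.2  0.2]
tcp shaker [[  9.5 -11.9]]
```

View pics/wrist_c.png

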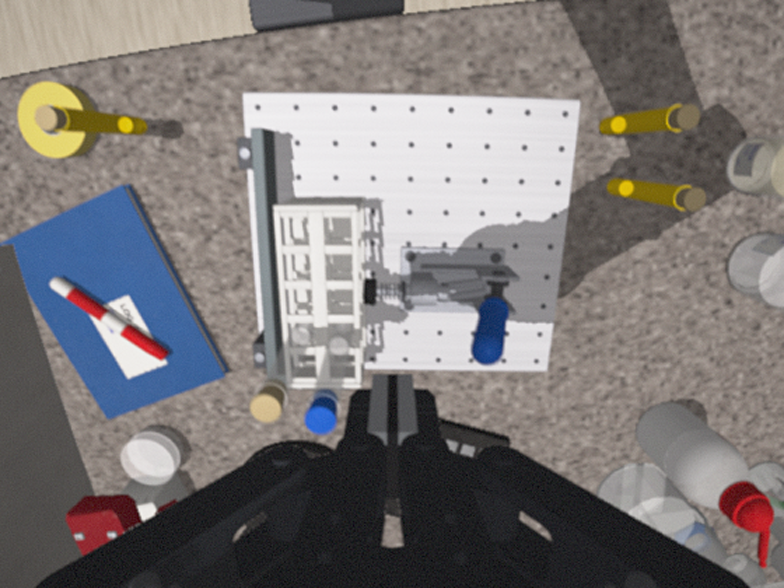

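```bash
python3 - <<'E'
from h import *
from bench import arm
i=arm.camera_info("wrist"); P=(559.8,116.3,-.108)
f=lambda q:np.array(q)/1.4-.3
print("rack near corners z138",ws(P,unproj(i,f([[275,207],[362,202],[362,386]]),138)).round(1))
print("platform corners",ws(P,unproj(i,f([[243,93],[579,100],[549,371]]),70)).round(1))
print("handle tip",ws(P,unproj(i,f([[488,350]]),224)).round(1),"bumper face",ws(P,unproj(i,f([[365,291]]),107.5)).round(1))
print((proj(i,sw(P,[[30,36.2,224.4],[30,57,147]]))*1.4).round())
E
```

```text
rack near corners z138 [[-36.8 -88.1]
 [-39.7 -31. ]
 [ 93.5 -33.7]]
platform corners [[-115.4 -123.8]
 [-110.9  130.6]
 [ 115.   129.3]]
handle tip [[27.5 38.3]] bumper face [[ 29.4 -32. ]]
[[483. 354.]
 [493. 308.]]
```

>>> arm_command:
  commands: [-0.015,0.01,0,0,-0.006,0.004,0.02,0,0,0,0.04,0,0,0,0.03,0,0,0,0.012,0]

```text
clock: 9.3
position: [590.5, 115.7, 193.3]
ee_rot: [0.055, 0.998, 0.001, -0.005]
contact_force: [-0.1, 0.7, -0.2]
gripper_width: 0.3
```

>>> arm_command:
  commands: [0,0.008,-0.003,0,0,0.008,-0.002,0,0,0.008,0,0,0,0.008,0,0,0,0.008,0,0]

```text
clock: 9.8
position: [593.8, 157.0, 198.0]
ee_rot: [0.055, 0.998, -0.0, -0.006]
contact_force: [-0.3, -0.5, 0.8]
gripper_width: 0.2
```

```bash
python3 look.py d wrist side
```

```text
9.8 [593.8 157.  198. ] [ 0.055  0.998 -0.    -0.006] [-0.3 -0.5  0.8]
tcp shaker [[29.4 44.1]]
```

View pics/wrist_d.png

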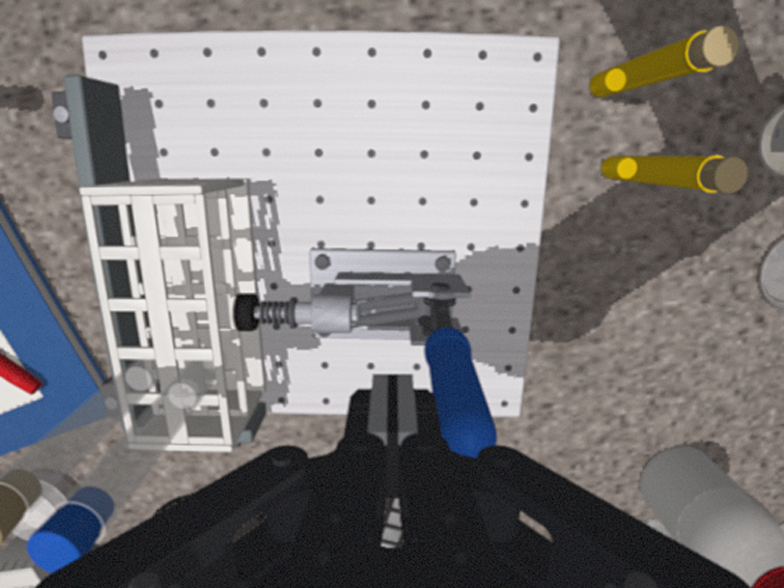

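View pics/side_d.png

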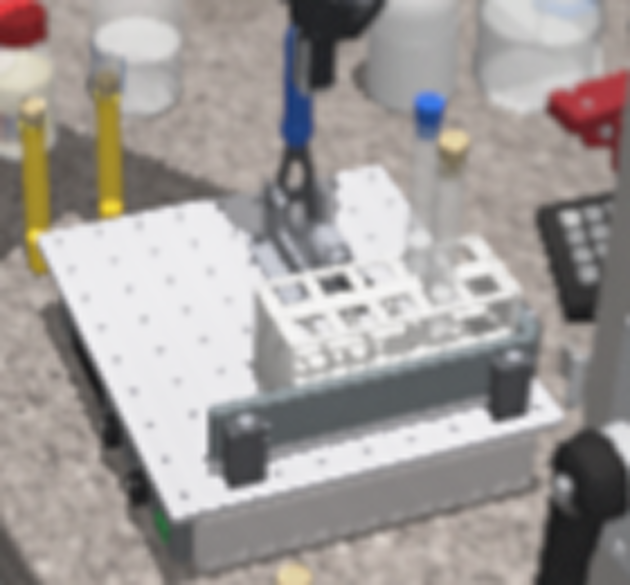

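>>> arm_command:
  commands: [0,0.008,-0.002,0,0,0.01,-0.001,0,0,0.01,0,0,0,0.01,0.002,0,0,0.01,0.003,0]

```text
clock: 10.4
position: [599.6, 207.9, 196.4]
ee_rot: [0.055, 0.998, -0.0, -0.005]
contact_force: [0.0, -2.1, -0.7]
gripper_width: 0.3
```

>>> arm_command:
  commands: [0,0.007,0.004,0,0,0.006,0.005,0,0,0.006,0.005,0,0,0.005,0.005,0,0,0.005,0.005,0]

```text
clock: 10.9
position: [604.2, 240.6, 172.8]
ee_rot: [0.054, 0.999, 0.0, -0.003]
contact_force: [0.0, -1.1, 2.6]
gripper_width: -0.1
```

```bash
python3 look.py e wrist side
```

```text
10.9 [604.2 240.6 172.8] [ 0.054  0.999  0.    -0.003] [ 0.  -1.1  2.6]
tcp shaker [[ 30.7 128.4]]
```

View pics/wrist_e.png

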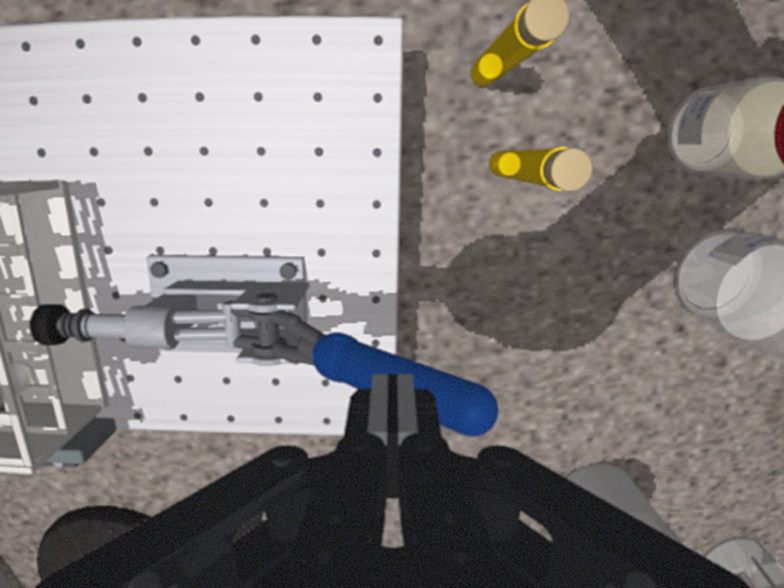

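View pics/side_e.png

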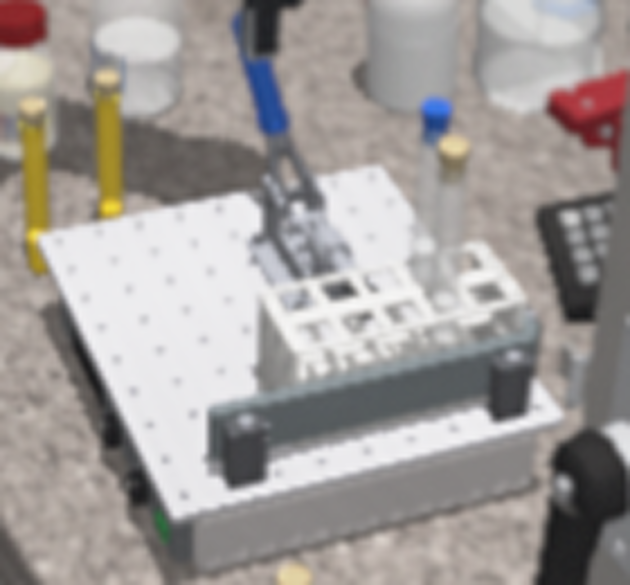

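>>> arm_command:
  commands: [0,0.003,0.005,0,0,0.003,0.005,0,0,0.003,0.005,0,0,0.002,0.005,0,0,0.002,0.005,0]

```text
clock: 11.5
position: [604.4, 254.4, 143.5]
ee_rot: [0.055, 0.998, 0.0, -0.005]
contact_force: [0.3, -0.1, 0.1]
gripper_width: -0.2
```

>>> arm_command:
  commands: [0,0,-0.02,0,0,0,-0.045,0,0,0,-0.045,0,0,0,-0.045,0,0,0,0,0]

```text
clock: 12.0
position: [604.6, 253.8, 296.2]
ee_rot: [0.056, 0.998, -0.004, -0.011]
contact_force: [0.4, 0.0, 1.1]
gripper_width: 0.3
```

```bash
python3 look.py f wrist side top
```

```text
12.0 [604.6 253.8 296.2] [ 0.056  0.998 -0.004 -0.011] [0.4 0.  1.1]
tcp shaker [[ 29.7 141.5]]
```

View pics/wrist_f.png

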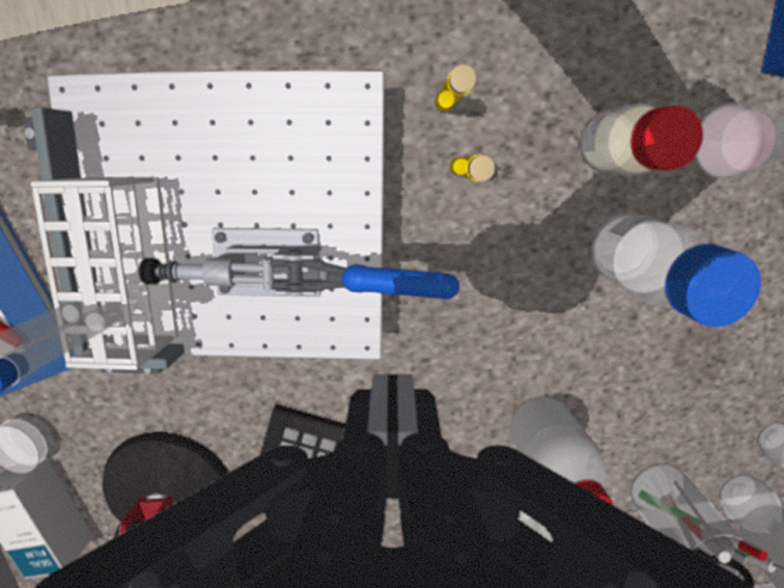

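View pics/side_f.png

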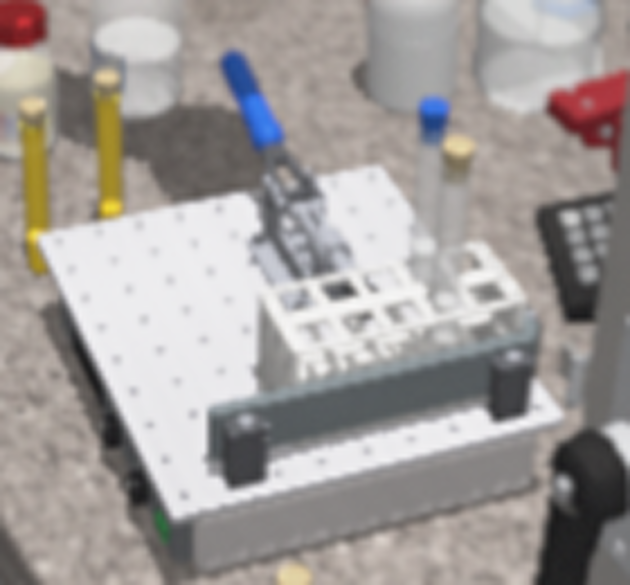

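```bash
python3 - <<'E'
from h import *
from bench import arm
i=arm.camera_info("wrist"); P=(559.8,116.3,-.108)
f=lambda q:np.array(q)/1.4-.3
for th in (1.3,1.4,1.5,1.57):
    a=th-np.radians(15)
    pts=[[30,67.5+r*np.sin(a),107.5+r*np.cos(a)] for r in (45,121)]
    print(th,(proj(i,sw(P,pts))*1.4).round(0).tolist(), "side zoomed",((proj(arm.camera_info("side"),sw(P,pts))-[220,180])*4.5).round().tolist())
print("rack top corners",ws(P,unproj(i,f([[33,183],[108,179],[136,367],[66,369]]),138)).round(1))
print("stop right end top", ws(P,unproj(i,f([[145,372],[190,346]]),116)).round(1))
print("platform",ws(P,unproj(i,f([[50,76],[383,71],[381,358]]),70)).round(1))
E
python3 look.py g top
```

```text
1.3 [[346.0, 289.0], [449.0, 306.0]] side zoomed [[269.0, 126.0], [231.0, 20.0]]
1.4 [[350.0, 288.0], [457.0, 301.0]] side zoomed [[267.0, 130.0], [227.0, 30.0]]
1.5 [[353.0, 286.0], [462.0, 296.0]] side zoomed [[266.0, 134.0], [224.0, 42.0]]
1.57 [[354.0, 285.0], [464.0, 293.0]] side zoomed [[266.0, 138.0], [223.0, 51.0]]
rack top corners [[-44.  -96.3]
 [-44.9 -43.4]
 [ 84.8 -45.2]
 [ 87.3 -99.7]]
stop right end top [[ 98.8 -52.7]
 [ 77.1 -13.9]]
platform [[-121.9 -122.7]
 [-116.8  130. ]
 [ 105.1  126.4]]
12.15 [601.3 252.8 287.6] [ 0.056  0.998 -0.007 -0.017] [-0.3  0.6 -0.7]
tcp shaker [[ 26.5 140.2]]
```

View pics/top_g.png

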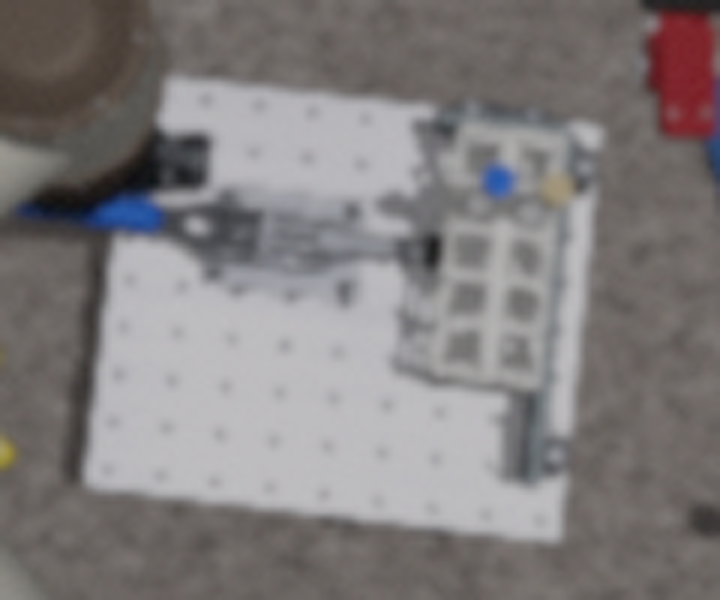

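```bash
python3 - <<'E'
from h import *
from bench import arm
P=(559.8,116.3,-.108)
def tr(n,A,B,pts3,half):
    i=arm.camera_info(n); a=cv2.cvtColor(np.load(f"{n}_{A}.npy"),cv2.COLOR_RGB2GRAY); b=cv2.cvtColor(np.load(f"{n}_{B}.npy"),cv2.COLOR_RGB2GRAY)
    for q in pts3:
        p0=proj(i,sw(P,[q]))[0]; 
        T=np.float32([[1,0,0],[0,1,0]]); 
        x,y=(p0-half).round().astype(int)
        t=cv2.resize(a[y:y+2*half,x:x+2*half],None,fx=8,fy=8,interpolation=cv2.INTER_CUBIC)
        m=6; S=cv2.resize(b[y-m:y+2*half+m,x-m:x+2*half+m],None,fx=8,fy=8,interpolation=cv2.INTER_CUBIC)
        r=cv2.matchTemplate(S,t,cv2.TM_CCOEFF_NORMED); _,v,_,l=cv2.minMaxLoc(r)
        d=np.array(l)/8-m
        w=ws(P,unproj(i,p0+d,q[2]))[0]-np.array(q[:2])
        print(n,A,B,q,"px",d,"score",round(v,2),"shaker dxy",w.round(1))
pts=[[-10,-70,138],[10,-70,138],[-5,-70,138]]
tr("top","b","g",pts,10)
tr("side","b","f",pts,10)
tr("side","a","b",[[20,-70,138],[30,-75,138]],8)
tr("side","e","f",pts,10)
tr("side","b","f",[[-60,-60,70],[-60,-103,100]],8)
E
```

```text
top b g [-10, -70, 138] px [3.    0.625] score 0.39 shaker dxy [-1.  -9.5]
top b g [10, -70, 138] px [3.375 0.5  ] score 0.64 shaker dxy [ -0.5 -10.7]
top b g [-5, -70, 138] px [3.125 0.25 ] score 0.47 shaker dxy [ 0.2 -9.8]
side b f [-10, -70, 138] px [1.375 2.375] score 0.93 shaker dxy [-0.5 -9.6]
side b f [10, -70, 138] px [1.5   2.375] score 0.91 shaker dxy [-0.4 -9.7]
side b f [-5, -70, 138] px [1.375 2.375] score 0.91 shaker dxy [-0.6 -9.6]
side a b [20, -70, 138] px [0. 0.] score 0.98 shaker dxy [ 0. -0.]
side a b [30, -75, 138] px [-0.125  0.   ] score 0.97 shaker dxy [-0.3  0.1]
side e f [-10, -70, 138] px [0. 0.] score 1.0 shaker dxy [-0. -0.]
side e f [10, -70, 138] px [0. 0.] score 1.0 shaker dxy [ 0. -0.]
side e f [-5, -70, 138] px [0. 0.] score 1.0 shaker dxy [ 0. -0.]
side b f [-60, -60, 70] px [ 0.125 -0.25 ] score 0.86 shaker dxy [0.6 0.8]
side b f [-60, -103, 100] px [0. 0.] score 1.0 shaker dxy [ 0. -0.]
```

>>> arm_command:
  commands: [0,0,-0.03,0,-0.036,-0.03,0,0,-0.038,-0.032,0,0,-0.038,-0.032,0,0,-0.03,-0.026,0,0]

```text
clock: 12.7
position: [728.9, 119.3, 304.6]
ee_rot: [0.05, 0.998, -0.012, -0.026]
contact_force: [-0.4, 0.3, -0.7]
gripper_width: -0.0
```

>>> arm_command:
  commands: [0,0,0,0,0,0,0,0,0,0,0,0,0,0,0,0,0,0,0,0]

```text
clock: 13.2
position: [728.9, 116.2, 294.6]
ee_rot: [0.052, 0.998, -0.014, -0.033]
contact_force: [0.3, 0.7, -0.2]
gripper_width: -0.2
```

```bash
python3 look.py h wrist; python3 - <<'E'
import cv2,numpy as np
im=np.load("wrist_h.npy"); print(im.shape)
E
```

```text
13.2 [728.9 116.2 294.6] [ 0.052  0.998 -0.014 -0.033] [ 0.3  0.7 -0.2]
tcp shaker [[168.1  18.1]]
(420, 560, 3)
```

View pics/wrist_h.png

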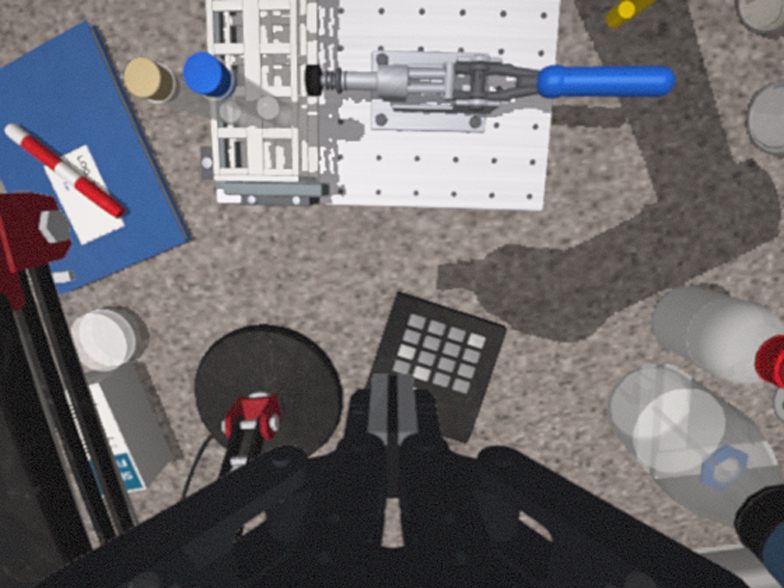

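```bash
python3 - <<'E'
import cv2,numpy as np
im=np.load("wrist_h.npy")[85:155,135:250,::-1]
cv2.imwrite("pics/wh_z.png",cv2.resize(im,None,fx=6.5,fy=6.5,interpolation=cv2.INTER_CUBIC))
E
```

```text
(no output)
```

View pics/wh_z.png

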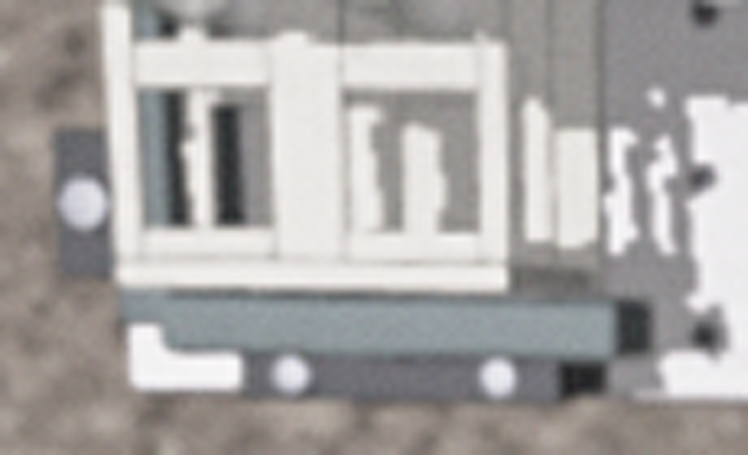

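```bash
python3 - <<'E'
from h import *
from bench import arm
i=arm.camera_info("wrist"); P=(559.8,116.3,-.108)
print("cam shaker",ws(P,[i["world_from_camera"][:3,3]]).round(1))
z=lambda q:((proj(i,sw(P,q))-[135,85]+.5)*6.5).round(1)
print("far edge z138 x=98",z([[98,-100,138],[98,-50,138]]).tolist()); print("stop z116",z([[98,-100,116],[98,-50,116]]).tolist())
print("stop back? z116 x=110",z([[108,-100,116],[108,-50,116]]).tolist())
print("1mm =",(z([[97,-75,138]])-z([[98,-75,138]])).tolist())
E
```

```text
cam shaker [[97.2 22.7]]
far edge z138 x=98 [[140.0, 305.1], [492.2, 303.0]]
stop z116 [[197.5, 304.2], [527.3, 302.5]]
stop back? z116 x=110 [[202.3, 372.2], [529.9, 371.2]]
1mm = [[-0.39999999999997726, -7.400000000000034]]
```

```bash
python3 - <<'E'
import numpy as np
im=np.load("wrist_h.npy").astype(int)
for c in (165,175,185,195,205,212): print(c,[tuple(im[r,c]) [1] for r in range(122,143)])
print(im[126:134,185].tolist())
E
```

```text
165 [np.int64(232), np.int64(227), np.int64(210), np.int64(219), np.int64(234), np.int64(236), np.int64(226), np.int64(149), np.int64(118), np.int64(148), np.int64(153), np.int64(152), np.int64(153), np.int64(154), np.int64(154), np.int64(147), np.int64(135), np.int64(185), np.int64(242), np.int64(244), np.int64(243)]
175 [np.int64(232), np.int64(226), np.int64(210), np.int64(222), np.int64(234), np.int64(236), np.int64(231), np.int64(162), np.int64(121), np.int64(142), np.int64(157), np.int64(155), np.int64(163), np.int64(155), np.int64(154), np.int64(151), np.int64(135), np.int64(105), np.int64(108), np.int64(108), np.int64(108)]
185 [np.int64(234), np.int64(231), np.int64(226), np.int64(222), np.int64(232), np.int64(233), np.int64(232), np.int64(172), np.int64(110), np.int64(132), np.int64(157), np.int64(159), np.int64(157), np.int64(157), np.int64(159), np.int64(157), np.int64(147), np.int64(124), np.int64(110), np.int64(110), np.int64(110)]
195 [np.int64(234), np.int64(233), np.int64(225), np.int64(206), np.int64(229), np.int64(235), np.int64(230), np.int64(188), np.int64(126), 
[... 256 characters left out ...]
9), np.int64(236), np.int64(233), np.int64(202), np.int64(140), np.int64(134), np.int64(152), np.int64(156), np.int64(160), np.int64(154), np.int64(157), np.int64(156), np.int64(145), np.int64(119), np.int64(101), np.int64(108), np.int64(117)]
212 [np.int64(229), np.int64(226), np.int64(219), np.int64(191), np.int64(216), np.int64(231), np.int64(230), np.int64(189), np.int64(138), np.int64(130), np.int64(154), np.int64(161), np.int64(157), np.int64(155), np.int64(155), np.int64(159), np.int64(147), np.int64(136), np.int64(174), np.int64(226), np.int64(233)]
[[234, 232, 229], [236, 233, 232], [235, 232, 228], [177, 172, 171], [106, 110, 110], [125, 132, 136], [147, 157, 161], [150, 159, 162]]
```

>>> arm_command:
  commands: [0,0.01,-0.04,0,0.04,0.02,-0.02,0,0.04,0.02,0,0,0.03,0.01,0,0,0,0,0,0]

```text
clock: 13.75
position: [625.0, 194.3, 360.1]
ee_rot: [0.051, 0.998, -0.014, -0.035]
contact_force: [-0.4, 0.0, 0.1]
gripper_width: 0.2
```

```bash
python3 look.py i wrist side
```

```text
13.75 [625.  194.3 360.1] [ 0.051  0.998 -0.014 -0.035] [-0.4  0.   0.1]
tcp shaker [[56.4 84.6]]
```

View pics/wrist_i.png

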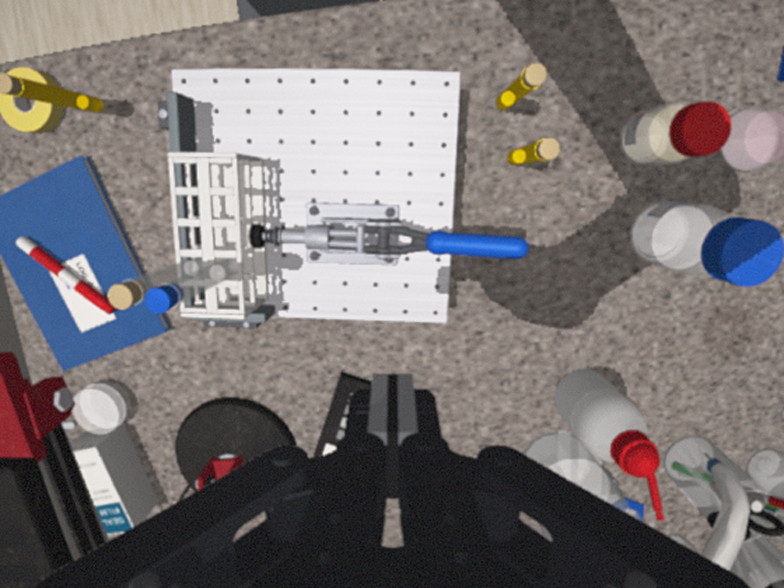

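View pics/side_i.png

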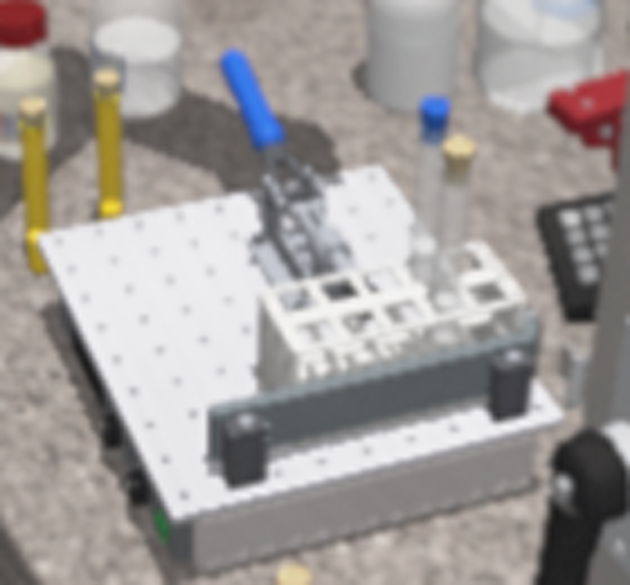

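The handle is still down, with the bumper on the rack. Both tubes are upright and nothing on the bench has moved. I'm handing the job in.

```bash
python3 -c "
from bench import arm
print(arm.job_done()); print(arm.read_state()['clock'])"
```

```text
the job is handed in; nothing more can be done
None
the job is handed in; nothing more can be done
```

The rack is clamped on the shaker and the job was handed in at about 14 s of the 43 s allowed; `job_done` gives no verdict.

**What I did:** I pushed the rack along the platform with nearly closed fingers until it stopped hard, at about 10 N. That was where the rack's home position predicted. I then backed off and pushed the blue handle over and down until the force dropped to zero at the locked height.

**Last checks:**
- **Handle:** it stayed down at about 1.57 rad in the side and wrist views for roughly 2 s after I let go.
- **Clamping:** the bumper presses on the rack and closed the gap to the rail.
- **Tubes and bystanders:** both tubes are upright. The bystanders I could see in the last pictures look unmoved, and the robot touches nothing.

**Not fully certain:**
- **Gap at the back stop:** from above, a dark line about one pixel wide (0.5 to 0.9 mm) shows between the rack's far end and the stop. I could not tell whether it is shading or a real gap.
- **Shift while clamping:** comparing pictures from before and after clamping suggests the rack moved back by up to 0.5 mm, which is within the noise of that measurement.
- **Decision:** I left the rack as it was rather than push it again after locking.

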